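# Hold the start dial of the dryer whose lint screen is home

### The arm

A 6-joint arm with a two-finger parallel gripper is mounted at the origin on the work surface. World frame = base frame: x ahead of the robot, y to its left, z up, the work surface at z = 0. Lengths are in mm, angles in degrees, forces in N, time in s.
With the tool pointing down it reaches from about 350 to 850 mm from the base axis. Payload 8.1 kg.
Tool frame: the origin (TCP) lies at the very end of the fingers, on their centre line; the grasp point (between the pads) lies 19 mm behind it; z points along the fingers, y is the line along which they close (so a half turn about z gives the same grasp; the last joint's range is limited). The gripper opens to 85 mm and grips with 20 to 120 N. Pads are 22 mm wide; open, the fingers measure 114 mm over their backs; the gripper's body (76 mm by 85 mm) begins 54 mm behind the grasp point. The pads swing forward as they close: fully open they stand 13 mm farther back than shut.
Start: joints at [-77.315, 7.471, 85.268, -0, 87.261, -4.893], TCP at [181.226, -571.981, 209.092] pointing down, gripper open.
Joint ranges: [-169.43, 169.43], [-51.17, 129.36], [1.28, 143.12], [-76.62, 256.62], [0, 156.53], [-152.29, 152.29]. Speed limits (degrees/s): [136.94, 136.94, 159.86, 180, 180, 180].

### API

Orientations are given as [roll, pitch, yaw] about the fixed x, y, z axes, in that order (R = Rz(yaw) Ry(pitch) Rx(roll)).
In Python, from bench import status, viewer, job gives the robot as it stands.
- The arm moves only by the tool arm_command, never from a script. Its argument "targets" is a list that holds one entry, the list of rows, each a list of 7 numbers: the shift along the world's x, y, z in m, then the turn, a rotation vector about the world's x, y, z in rad, then the opening, from -1 (shut) to 1 (fully open). In form: [[[dx, dy, dz, rx, ry, rz, gripper], ...]]. A call has 1 to 10 rows; each row shifts and turns the commanded pose from where the row before left it; what a row does not reach is not made up. A row lasts 1/8 s, in which the tool goes at most 62.5 mm and 10.7 degrees, less where a joint would pass 70% of its speed; a pose out of reach is approached as far as the arm can. A call with a gripper value outside its range is refused whole. The fingers move at their own pace and stop on an object; "force" is the grip in N (left out, the last holds). Time passes only in rows, so rows that do not move let the fingers close. It gives the time, the measured TCP pose, the force, the opening and the grip force at its end, in the units of the state.
- status.sense(): the state, without advancing time (a new reading comes with each control period).
- viewer.snapshot(name): name is "side" or "top"; returns the picture (400x640x3 uint8, red, green, blue); there is no depth.
- viewer.camera_model(name): a dict with "vertical_fov" (degrees; the focal length in pixels is half the picture's height over the tangent of half this angle, whatever the lens; pixels are square), "cx", "cy" (the principal point, pixels), "xyz" and "attitude" of the camera in the world. Camera axes: x right, y down, z forward; pixel columns grow to the right and rows downward; lengths in mm; the calibration is good to about 2 mm. A picture is of the moment at which its call begins. camera_model takes no time and is no camera call.
- job.hand_in(): hands the job in; it is judged then, once.
The state is a dict: "time": time; "joint_pos": joint angles; "qd": joint speeds; "joint_efforts": joint torques, N m; "tool_pos": TCP position; "tcp_rot": TCP orientation; "ft_force": force on the tool from outside, world axes, zero at the start; "wrist_torque": the same for the moment, N m; "finger_gap": finger opening in mm; "grip_force": force on a finger pad.
Only numpy, scipy, OpenCV 4.12 (cv2) and the standard library are available. Lean on these libraries where they do the work, as an engineer would, in place of code of your own. Each camera call takes 0.05 s, during which the arm holds its last target. There are 200 camera calls.

### The job

One of the two dryers under this deck has its lint screen pushed home, the other's screen is still pulled up. On the side with the screen pushed home, turn the spring-return start dial next to it clockwise past its first two clicks to the third, the start position, and keep it there with the fingers against its spring for at least three seconds; finish while still holding it, do not let go. Leave the other dial turned off, and do not knock over or shift the cup, the jar and the carton.

Things in the scene. Friction and masses are not known exactly. Their poses are not given: they have to be found in the camera images.
- deck: White dryer top deck, fixed flat box 240 (x) x 640 (y) x 60 high. Origin: centre of its underside, on the worktop; x away from the robot, y left, z up. Dial axes at x 0, y +100 and -100; lint screen slots at x 0, y +250 and -250; each slot belongs to the dial on its side. Dark ticks round each dial show off and the three clicks, the longest tick the third.
- dial_left (a joint): Left (+y) start dial, rad: 0 = off (rest), grows turning clockwise seen from above about its vertical axis. Clicks at 0.4 (first), 0.8 (second), 1.2 (third, start); end stop 1.27. A spring pulls it back to 0 from everywhere (0.08 N m near 0, 0.18 near the third); no click keeps it. The clicks add or take up to 0.06 N m on the way.
- dial_right (a joint): Right (-y) start dial, rad: 0 = off (rest), grows turning clockwise seen from above about its vertical axis. Clicks at 0.4 (first), 0.8 (second), 1.2 (third, start); end stop 1.27. A spring pulls it back to 0 from everywhere (0.08 N m near 0, 0.18 near the third); no click keeps it. The clicks add or take up to 0.06 N m on the way.
- grip_left: Grip bar of the left dial, 52 long x 14 wide x 26 high (mm), flat upright sides, on a round skirt 72 across, 12 high; grey plastic. Origin: on the dial's axis, centre of the bar's underside (72 above the worktop, bar top at 98). x: along the bar to its pointer end (pale line on top), which at off points along the deck's +x; y across, z up. Turns with the dial.
- grip_right: Grip bar of the right dial, 52 long x 14 wide x 26 high (mm), flat upright sides, on a round skirt 72 across, 12 high; grey plastic. Origin: on the dial's axis, centre of the bar's underside (72 above the worktop, bar top at 98). x: along the bar to its pointer end (pale line on top), which at off points along the deck's +x; y across, z up. Turns with the dial.
- screen_home: Lint screen that is pushed home: only its white cap, 160 (x) x 24 (y) x 12 high, shows on the deck over its slot; fixed. Origin: centre of the cap's underside, on the deck's top. It is in the left or the right slot.
- screen_up: Lint screen that is pulled up out of the other slot: upright dark panel with white frame, 150 (x) x 8 (y), with the white cap (160 x 24) on top, standing 107 above the deck; fixed. Origin: on the deck's top, under its centre.
- cup: Loose clear plastic measuring cup, 48 across, 40 high, standing on the deck between the dials near the edge far from the robot. Origin: centre of its underside.
- jar: Loose white stain-remover jar, 42 across, 58 high, standing on the deck near its far edge, between the left dial and the left slot. Origin: centre of its underside.
- carton: Loose cardboard soap carton, 40 x 62 x 34 high, lying on the deck near its far edge, between the right dial and the right slot. Origin: centre of its underside.

How it is judged:
By the outcome, as a careful person would: the job done as asked, in the order asked, and still so for the second after the job is handed in, while the arm keeps its last pose, push and grip.
It also fails if it takes over 32 s, if anything falls off the work surface, if the arm or the gripper's body presses on something with over 40 N, if the wrist force passes 120 N, or if a joint passes its speed limit or range.

## Working session

There is one attempt and no reset: what is moved stays moved. The work goes in short steps, Python scripts to look and compute and a tool call to move; the robot and the scene stay as the last step left them, time stands still between calls to the robot, and variables do not carry over. Pictures are saved under pics/ and viewed, at most 10 in all, crops included, and the job is handed in when it is done.

Besides the shell and the picture viewer there is one more tool, called in YAML: its name, and indented under it one key for each argument. arm_command: Moves the arm, as the interface text tells. Its arguments: {"type":"object","properties":{"targets":{"type":"array"},"force":{"type":"number"}},"required":["targets"]}

```bash
mkdir -p pics
python3 - <<'E'
from bench import status, viewer
import cv2
for n in("top","side"):
    cv2.imwrite(f"pics/{n}0.png",viewer.snapshot(n)[:,:,::-1]); print(viewer.camera_model(n))
print(status.sense())
E
```

```text
{'vertical_fov': 48.39766008972238, 'cx': 324.5069507521811, 'cy': 208.288296686507, 'xyz': array([ 548.44539321,   33.17830323, 1041.27476409]), 'attitude': array([-176.68097935,   -1.22517391,  -90.73475458])}
{'vertical_fov': 42.02866781420425, 'cx': 322.464686830506, 'cy': 197.34876887040716, 'xyz': array([103.3941911 , 993.6102    , 728.89955392]), 'attitude': array([-121.22395503,   -0.70916034, -152.92978034])}
{'time': 0.1, 'joint_pos': array([-7.73127844e+01,  7.51097925e+00,  8.53245420e+01, -3.54229335e-04,
        8.72619661e+01, -4.89154938e+00]), 'qd': array([-0.03788783, -0.03863755, -0.082178  , -0.05703194,  0.01148702,
        0.04801033]), 'joint_efforts': array([ 1.30421246e-03, -5.70949781e+01, -5.01943481e+01, -7.01509089e-05,
        8.09843157e-03,  6.85764985e-05]), 'tool_pos': array([ 181.12376674, -571.43652141,  208.13290364]), 'tcp_rot': array([-1.79902837e+02, -7.96023751e-03,  1.75787754e+01]), 'ft_force': array([-0.54330099,  0.2210874 , -0.32383493]), 'wrist_torque': array([ 0.01302086,  0.0176165 , -0.00383522]), 'grip_force': 0.0, 'finger_gap': 85.58800491057777}
```

View pics/top0.png

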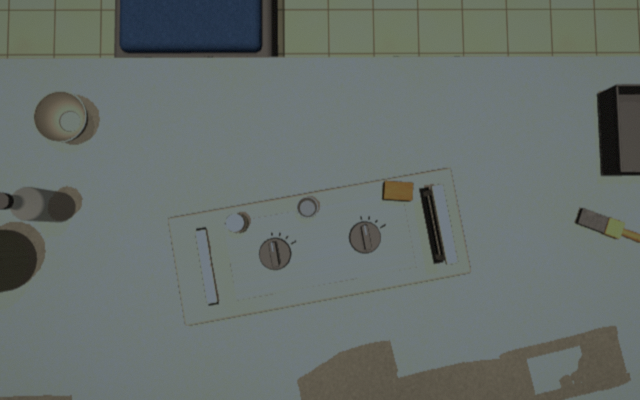

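View pics/side0.png

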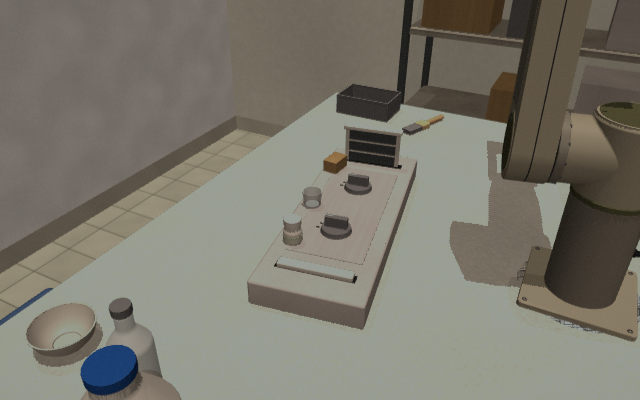

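The top view shows the home screen cap at (206,266), in the left slot, and the raised screen at (438,225), on the right. The target is therefore the left dial, near (275,253). The jar is at (236,223), the cup at (307,207) and the carton at (398,191).

```bash
cat > h.py <<'E'
import numpy as np, cv2
from scipy.spatial.transform import Rotation as R
from bench import viewer
def ray(n,u,v,z):
    m=viewer.camera_model(n); f=200/np.tan(np.radians(m["vertical_fov"]/2))
    d=R.from_euler("xyz",m["attitude"],degrees=True).as_matrix()@np.array([(u-m["cx"])/f,(v-m["cy"])/f,1])
    return m["xyz"]+d*(z-m["xyz"][2])/d[2]
def proj(n,p):
    m=viewer.camera_model(n); f=200/np.tan(np.radians(m["vertical_fov"]/2))
    c=R.from_euler("xyz",m["attitude"],degrees=True).as_matrix().T@(np.array(p)-m["xyz"])
    return np.array([m["cx"]+f*c[0]/c[2],m["cy"]+f*c[1]/c[2]])
E
python3 - <<'E'
from h import *
C=np.array([ray("top",u,v,60)[:2] for u,v in((169,217),(451,168),(470,272),(186,325))])
print(C.round(1),"sides",[np.linalg.norm(C[i]-C[(i+1)%4]).round(1) for i in range(4)])
M=np.array([[120,320],[120,-320],[-120,-320],[-120,320]])
a=C-C.mean(0); th=np.arctan2((M[:,0]*a[:,1]-M[:,1]*a[:,0]).sum(),(M*a).sum()); print("yaw",np.degrees(th),C.mean(0))
c,s=np.cos(th),np.sin(th); 
for y in(100,-100): print(C.mean(0)+np.array([-s*y,c*y]))
for p in((275,253),(365,237)): print(p,ray("top",*p,72))
for nm,p,z in(("jar",(236,223),118),("cup",(307,207),100)): 
    q=ray("top",*p,z)[:2]-C.mean(0); print(nm,c*q[0]+s*q[1],-s*q[0]+c*q[1])
im=cv2.imread("pics/top0.png")[215:290,225:325]; cv2.imwrite("pics/c.png",cv2.resize(im,None,fx=6,fy=6,interpolation=cv2.INTER_CUBIC)+20)
im=cv2.imread("pics/side0.png")[175:255,270:380]; cv2.imwrite("pics/d.png",cv2.resize(im,None,fx=6,fy=6,interpolation=cv2.INTER_CUBIC))
E
```

```text
[[ 589.9  352.4]
 [ 692.  -272.4]
 [ 460.6 -307.8]
 [ 355.8  314.2]] sides [np.float64(633.0), np.float64(234.1), np.float64(630.7), np.float64(237.2)]
yaw 9.364539994892278 [524.58558377  21.5961631 ]
[508.31404902 120.26346851]
[540.85711853 -77.07114231]
(275, 253) [508.71515787 120.13876797  72.        ]
(365, 237) [540.73750558 -75.68268461  72.        ]
jar 76.56423091260615 164.1353538674743
cup 84.7975096044029 14.188294038266877
```

View pics/c.png

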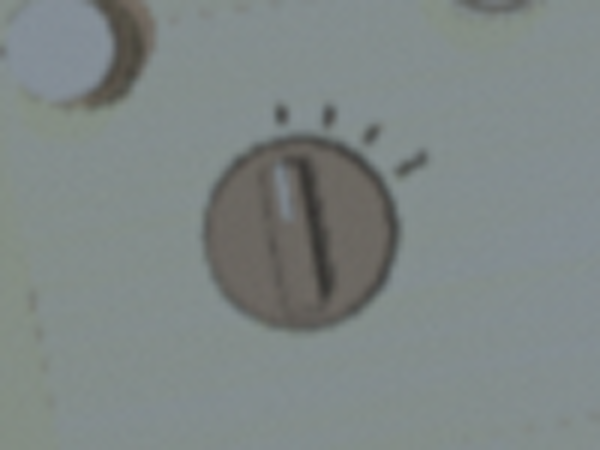

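View pics/d.png

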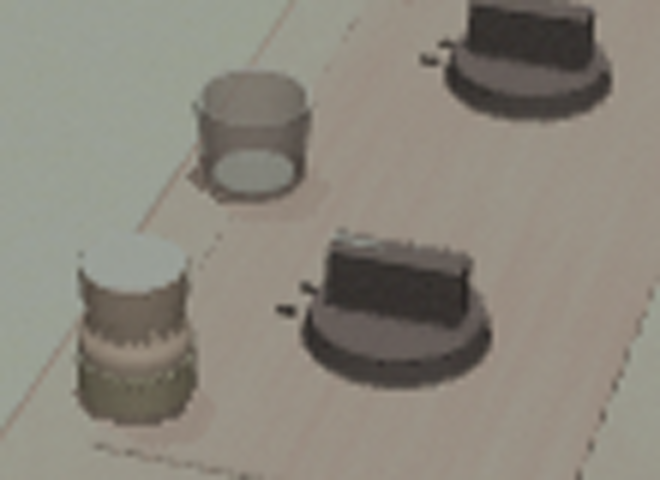

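Run:
```python
from h import *
print(ray("side",336.0,229.0,72), ray("top",275.2,253.7,72))
```

```text
[501.4315165 131.070129   72.       ] [507.20056468 119.71655589  72.        ]
```

arm_command:
  targets:
    - [[0.0163, 0.0346, 0, 0, 0, 0.15, 0.3], [0.0163, 0.0346, 0, 0, 0, 0.15, 0.3], [0.0163, 0.0346, 0, 0, 0, 0.15, 0.3], [0.0163, 0.0346, 0, 0, 0, 0.15, 0.3], [0.0163, 0.0346, 0, 0, 0, 0.15, 0.3], [0.0163, 0.0346, 0, 0, 0, 0.15, 0.3], [0.0163, 0.0346, 0, 0, 0, 0.15, 0.3], [0.0163, 0.0346, 0, 0, 0, 0.15, 0.3], [0.0163, 0.0346, 0, 0, 0, 0.15, 0.3], [0.0163, 0.0346, 0, 0, 0, 0.15, 0.3]]
  force: 60

```text
time: 1.35
tool_pos: [344.4, -224.7, 208.8]
tcp_rot: [-180.0, -0.0, 103.8]
ft_force: [0.4, -0.4, 1.2]
finger_gap: 55.7
grip_force: 0.0
```

arm_command:
  targets:
    - [[0.0163, 0.0346, 0, 0, 0, 0.15, 0.3], [0.0163, 0.0346, 0, 0, 0, 0.15, 0.3], [0.0163, 0.0346, 0, 0, 0, 0.15, 0.3], [0.0163, 0.0346, 0, 0, 0, 0.15, 0.3], [0.0163, 0.0346, 0, 0, 0, 0.15, 0.3], [0.0163, 0.0346, 0, 0, 0, 0.15, 0.3], [0.0163, 0.0346, 0, 0, 0, 0.15, 0.3], [0.0163, 0.0346, 0, 0, 0, 0.15, 0.3], [0.0163, 0.0346, 0, 0, 0, 0.15, 0.3], [0.0163, 0.0346, 0, 0, 0, 0.15, 0.3]]

```text
time: 2.6
tool_pos: [507.4, 121.2, 208.6]
tcp_rot: [-180.0, -0.0, -170.2]
ft_force: [0.1, -0.6, 0.4]
finger_gap: 55.6
grip_force: 0.0
```

```bash
cat > ov.py <<'E'
from h import *
def model(c0,yaw):
    c,s=np.cos(yaw),np.sin(yaw); T=lambda x,y,z:(c0[0]+c*x-s*y,c0[1]+s*x+c*y,z)
    L=[[T(x,y,60) for x,y in((120,320),(120,-320),(-120,-320),(-120,320),(120,320))]]
    L+=[[T(x,y,72) for x,y in((80,262),(80,238),(-80,238),(-80,262),(80,262))]]
    a=np.linspace(0,2*np.pi,40)
    for y in(100,-100):
        L+=[[T(36*np.cos(t),y+36*np.sin(t),72) for t in a],[T(x,y+w,98) for x,w in((26,7),(26,-7),(-26,-7),(-26,7),(26,7))]]
    return L
def draw(src,n,box,k,out,c0,yaw):
    u0,v0,u1,v1=box
    im=cv2.resize(cv2.imread(src)[v0:v1,u0:u1],None,fx=k,fy=k,interpolation=cv2.INTER_CUBIC)
    for l in model(c0,yaw):
        p=np.array([(proj(n,q)-(u0,v0)+.5)*k for q in l]); cv2.polylines(im,[p.round().astype(int)],0,(0,0,255),1,cv2.LINE_AA)
    cv2.imwrite(out,im)
E
python3 - <<'E'
from ov import *
draw("pics/side0.png","side",(240,125,430,320),3,"pics/o1.png",(524,21),np.radians(9.4))
draw("pics/top0.png","top",(155,155,485,335),2.4,"pics/o2.png",(524,21),np.radians(9.4))
E
```

```text
(no output)
```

View pics/o1.png

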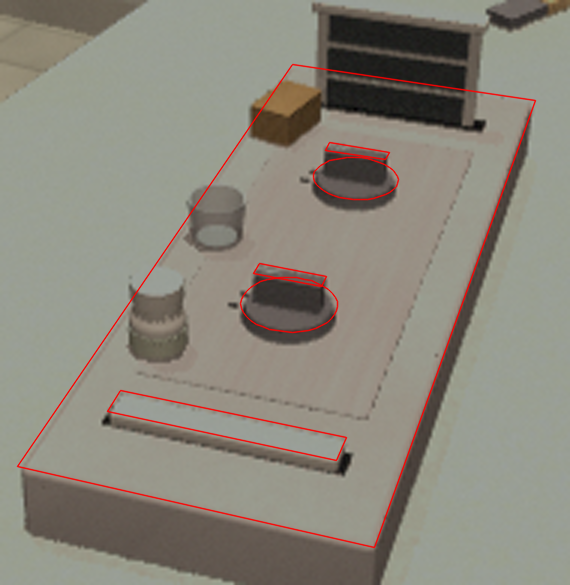

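View pics/o2.png

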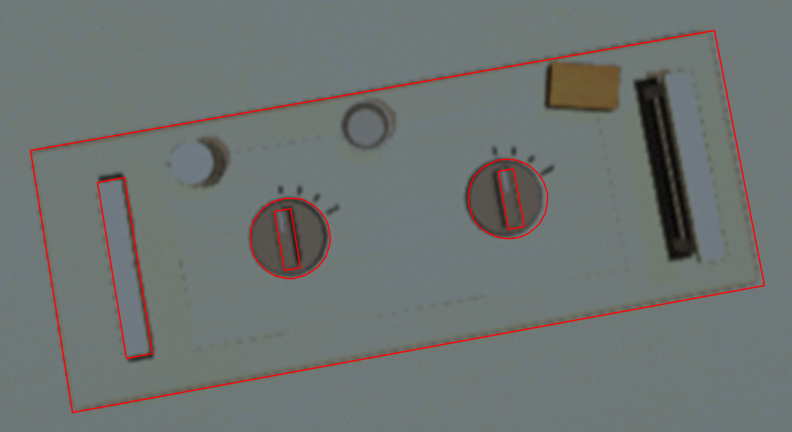

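Both overlays agree with the model to about 1 px near the dials: the left dial axis is at about (507.4,119.7) and the bar yaw is about 9.4°. Next I descend over it.

arm_command:
  targets:
    - [[0, -0.0015, -0.02, 0, 0, -0.007, 0.3], [0, 0, -0.03, 0, 0, 0, 0.3], [0, 0, -0.03, 0, 0, 0, 0.3], [0, 0, -0.025, 0, 0, 0, 0.3], [0, 0, -0.015, 0, 0, 0, 0.3], [0, 0, -0.011, 0, 0, 0, 0.3], [0, 0, 0, 0, 0, 0, 0.3]]

```text
time: 3.48
tool_pos: [506.7, 118.2, 77.5]
tcp_rot: [-180.0, -0.1, -171.0]
ft_force: [0.1, -1.1, 0.3]
finger_gap: 55.6
grip_force: 0.0
```

arm_command:
  targets:
    - [[0, 0, 0, 0, 0, 0, -0.5], [0, 0, 0, 0, 0, 0, -1], [0, 0, 0, 0, 0, 0, -1], [0, 0, 0, 0, 0, 0, -1], [0, 0, 0, 0, 0, 0, -1], [0, 0, 0, 0, 0, 0, -1]]

```text
time: 4.22
tool_pos: [507.2, 118.5, 78.0]
tcp_rot: [-180.0, -0.0, -170.9]
ft_force: [-1.0, -1.1, 1.3]
finger_gap: 0.1
grip_force: 0.0
```

The gap closed to 0.1, so nothing is between the fingers. I need to look.

Run:
```python
from ov import *
a=viewer.snapshot("side"); b=viewer.snapshot("top")
cv2.imwrite("pics/s1.png",a[:,:,::-1]); cv2.imwrite("pics/t1.png",b[:,:,::-1])
A=cv2.resize(cv2.imread("pics/s1.png")[150:290,260:400],None,fx=4,fy=4,interpolation=cv2.INTER_CUBIC)
cv2.imwrite("pics/v1.png",cv2.convertScaleAbs(A,alpha=1.6,beta=10))
from bench import status; s=status.sense(); print(s["tool_pos"],s["finger_gap"],s["grip_force"],proj("side",s["tool_pos"]))
```

```text
[507.18803125 118.50120029  78.04344432] 0.1986186098211995 0.0 [336.19865257 223.23874279]
```

View pics/v1.png

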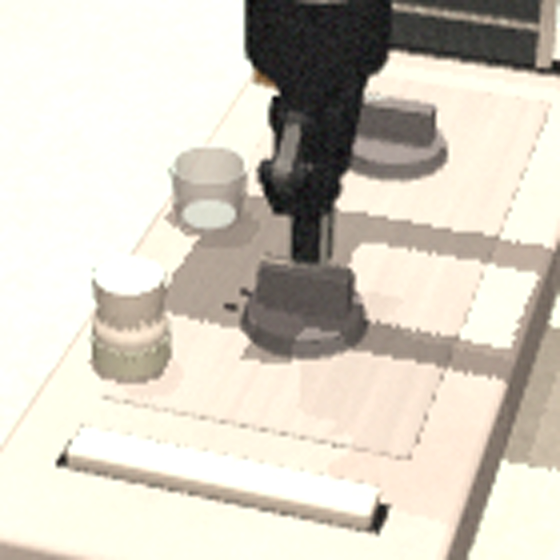

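Run:
```python
from ov import *
P=[507.2,118.5]
out=[]
for src,n,(u0,v0),w,k in(("pics/s1.png","side",(312,185),50,8),("pics/t1.png","top",(225,210),90,4.4444)):
    im=cv2.resize(cv2.imread(src)[v0:v0+w,u0:u0+w],(400,400),interpolation=cv2.INTER_CUBIC); im=cv2.convertScaleAbs(im,alpha=2,beta=20)
    for z,c in((78,(0,0,255)),(98,(0,200,0))):
        q=(proj(n,P+[z])-(u0,v0)+.5)*k; print(n,z,q); cv2.drawMarker(im,tuple(int(t) for t in q),c,0,10,1)
    for l in model((524,21),np.radians(9.4))[2:4]:
        cv2.polylines(im,[np.array([(proj(n,q)-(u0,v0)+.5)*k for q in l]).round().astype(int)],0,(255,0,0),1)
    out.append(im)
cv2.imwrite("pics/v2.png",np.hstack(out))
```

```text
side 78 [197.5483735  310.02569489]
side 98 [199.43370127 249.99669386]
top 78 [226.74446349 196.95398342]
top 98 [223.0095843  198.82047351]
```

View pics/v2.png

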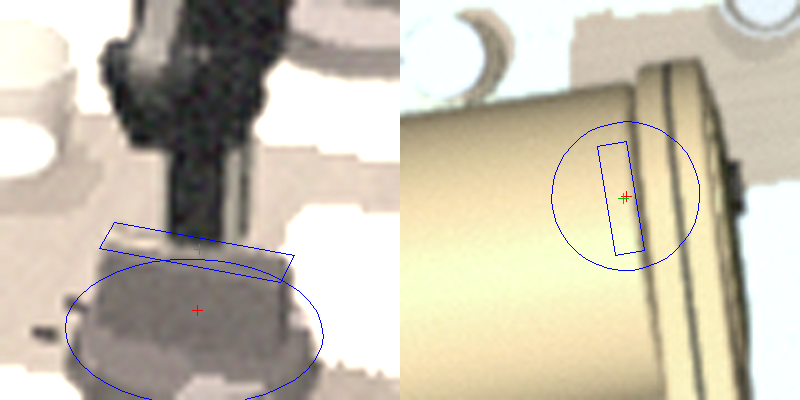

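The side view shows the closed fingertips ending at about (199,240) in the zoom. That corresponds to z≈100, just above the bar top, or the tips are hidden behind the bar. I'll lift clear and measure where the tip shows up against the tool_pos projection.

arm_command:
  targets:
    - [[0, 0, 0.03, 0, 0, 0, -1], [0, 0, 0.03, 0, 0, 0, -1], [0, 0, 0, 0, 0, 0, -1]]

```text
time: 4.7
tool_pos: [509.4, 118.8, 141.2]
tcp_rot: [-180.0, 0.3, -170.9]
ft_force: [0.1, -0.1, -0.2]
finger_gap: 0.1
grip_force: 0.0
```

Run:
```python
from ov import *
from bench import status
cv2.imwrite("pics/s2.png",viewer.snapshot("side")[:,:,::-1]); s=status.sense(); p=s["tool_pos"]
print(p.round(1),s["finger_gap"],proj("side",p),proj("side",p+[0,0,20]))
g=cv2.imread("pics/s2.png",0); 
print(g[180:232,326:350:2])
im=cv2.resize(cv2.imread("pics/s2.png")[140:260,270:410],None,fx=5,fy=5,interpolation=cv2.INTER_CUBIC); im=cv2.convertScaleAbs(im,alpha=1.8,beta=15)
for z,c in((0,(0,0,255)),(20,(0,200,0))):
    q=(proj("side",p+[0,0,z])-(270,140)+.5)*5; cv2.drawMarker(im,tuple(int(t) for t in q),c,0,10,1)
cv2.imwrite("pics/v3.png",im)
```

```text
[508.3 118.6 139.4] 0.24355120602362157 [336.46151016 199.70198331] [336.70629145 191.76901563]
[[152 149 150  58   7  19  16  60  37 144 145  50]
 [151 149 150  57  12   5  15  63  39 114 119  50]
 [151 150 146  55  13  17  11  66  37  67  95  48]
 [149 148 147  57  17  16  16  66  42 145  95  61]
 [149 148 147  59  16  18  16  71  41 142  95  96]
 [149 146 147  53  13  19  13  72  44 115  94  97]
 [148 145 146  54  16  18  14  72  41  68  70  97]
 [148 146 145  47  16  14  12  69  41  72  54  93]
 [147 147 145  51  15  15  10  69  53  78  52  64]
 [146 147 144  57  24  14   8  71  88 108  54  47]
 [147 146 145  87  55  36  27  71 131 143  59  55]
 [148 147 146 141 100  83  72  81 146 146  95  56]
 [147 145 145 148 145 134 114 118 145 146 145  73]
 [146 144 146 147 145 146 147 146 146 146 146 125]
 [145 145 147 147 144 147 145 145 146 146 145 145]
 [146 146 147 146 145 148 145 146 146 145 146 145]
 [139 144 147 145 145 146 145 144 146 146 146 145]
 [ 94 142 141 140 148 145 145 146 146 146 146 148]
 [ 95  96  98  96 142 142 139 147 146 145 145 148]
 [ 97  96  96  94  95  96  97 142 1
[... 948 characters left out ...]
 47  55  59  53  55  53  53  54  97]
 [ 47  48  47  48  47  46  54  54  57  55  52  98]
 [ 46  47  45  50  45  45  46  46  45  57  56 103]
 [ 46  47  50  44  47  51  45  46  46  48  45 120]
 [ 47  50  45  49  47  47  50  46  47  49  48 107]
 [ 44  48  48  48  47  47  50  49  49  48  46  78]
 [ 44  46  48  48  46  47  46  49  48  49  47  55]
 [ 46  47  49  49  47  50  47  46  48  47  47  52]
 [ 49  48  49  48  47  45  48  47  45  45  44  48]
 [ 54  53  55  48  48  44  46  47  46  44  48  52]
 [ 59  59  61  55  64  47  47  51  51  47  47  50]
 [ 61  58  61  68  97  68  61  59  47  44  48  55]
 [ 60  61  60  89  97  97  97  88  58  54  54  51]
 [ 60  60  59  90  96  97  97  91  88  61  60  49]]
```

View pics/v3.png

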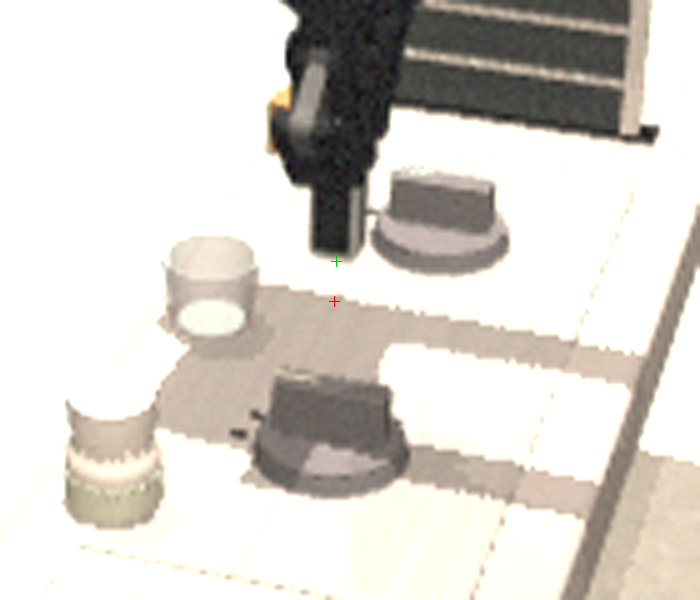

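In clear view the fingertip sits about 8.5 px, or about 21 mm, higher than the reported TCP, and its column is right. The fingers therefore closed above the bar last time. I'll reopen and go about 20 mm lower, watching the force.

arm_command:
  targets:
    - [[0, 0.001, 0, 0, 0, 0.005, 0.3], [0, 0, 0, 0, 0, 0, 0.3], [0, 0, -0.01, 0, 0, 0, 0.3], [0, 0, -0.02, 0, 0, 0, 0.3], [0, 0, -0.02, 0, 0, 0, 0.3], [0, 0, -0.015, 0, 0, 0, 0.3], [0, 0, -0.008, 0, 0, 0, 0.3], [0, 0, -0.004, 0, 0, 0, 0.3], [0, 0, 0, 0, 0, 0, 0.3]]

```text
time: 5.88
tool_pos: [507.4, 119.5, 61.3]
tcp_rot: [-180.0, 0.0, -170.6]
ft_force: [-0.2, 0.5, 0.1]
finger_gap: 55.6
grip_force: 0.0
```

arm_command:
  targets:
    - [[0, 0, 0, 0, 0, 0, -0.3], [0, 0, 0, 0, 0, 0, -0.6], [0, 0, 0, 0, 0, 0, -1], [0, 0, 0, 0, 0, 0, -1], [0, 0, 0, 0, 0, 0, -1], [0, 0, 0, 0, 0, 0, -1]]
  force: 40

```text
time: 6.62
tool_pos: [507.5, 120.4, 61.9]
tcp_rot: [179.9, 0.1, -170.6]
ft_force: [-2.4, 4.5, 4.2]
finger_gap: 12.7
grip_force: 41.9
```

Gripped: gap 12.7 mm, small side forces. Now I turn it clockwise.

arm_command:
  targets:
    - [[0, 0, 0, 0, 0, 0, -1], [0, 0, 0, 0, 0, -0.1, -1], [0, 0, 0, 0, 0, -0.1, -1], [0, 0, 0, 0, 0, -0.1, -1], [0, 0, 0, 0, 0, -0.1, -1], [0, 0, 0, 0, 0, -0.1, -1], [0, 0, 0, 0, 0, -0.1, -1], [0, 0, 0, 0, 0, 0, -1]]
  force: 80

```text
time: 7.62
tool_pos: [507.6, 121.2, 62.0]
tcp_rot: [179.8, -0.0, 154.9]
ft_force: [-2.0, 8.6, 5.3]
finger_gap: 11.9
grip_force: 80.7
```

Run:
```python
from bench import status
s=status.sense()
for k in("time","tool_pos","tcp_rot","ft_force","wrist_torque","finger_gap","grip_force","joint_pos"): print(k,s[k])
```

```text
time 7.625
tool_pos [507.61074506 121.16356491  62.02990218]
tcp_rot [ 1.79842175e+02 -2.62432783e-03  1.54922297e+02]
ft_force [-1.99081866  8.55861668  5.34831484]
wrist_torque [1.2214203  0.39601021 0.13246653]
finger_gap 11.883905783102167
grip_force 80.73713064193726
joint_pos [  7.6947369    2.36681238 106.5698199    0.1418691   70.98019711
 -57.27369358]
```

arm_command:
  targets:
    - [[0, 0.001, 0, 0, 0, -0.1, -1], [0, 0, 0, 0, 0, -0.1, -1], [0, 0, 0, 0, 0, -0.1, -1], [0, 0, 0, 0, 0, -0.1, -1], [0, 0, 0, 0, 0, -0.1, -1], [0, 0, 0, 0, 0, -0.08, -1], [0, 0, 0, 0, 0, -0.05, -1], [0, 0, 0, 0, 0, 0, -1], [0, 0, 0, 0, 0, 0, -1]]

```text
time: 8.75
tool_pos: [508.1, 121.8, 62.0]
tcp_rot: [179.8, -0.0, 118.9]
ft_force: [0.3, 5.9, 2.8]
finger_gap: 11.7
grip_force: 80.5
```

Run:
```python
from bench import status,viewer
import cv2,numpy as np
from h import proj
s=status.sense()
for k in("time","tool_pos","tcp_rot","ft_force","wrist_torque","finger_gap","grip_force","joint_pos"): print(k,s[k])
cv2.imwrite("pics/s3.png",viewer.snapshot("side")[:,:,::-1])
im=cv2.convertScaleAbs(cv2.resize(cv2.imread("pics/s3.png")[190:255,295:380],None,fx=8,fy=8,interpolation=cv2.INTER_CUBIC),alpha=1.8,beta=15)
for a,col in((1.1,(0,255,255)),(1.2,(0,0,255)),(1.27,(255,0,0))):
    t=np.radians(9.4)-a; d=np.array([np.cos(t),np.sin(t)]); n=np.array([-d[1],d[0]]); c=np.array([507.4,119.7])
    q=[(proj("side",[*(c+d*x+n*y),98])-(295,190)+.5)*8 for x,y in((26,7),(26,-7),(-26,-7),(-26,7),(26,7))]
    cv2.polylines(im,[np.array(q).round().astype(int)],0,col,1,cv2.LINE_AA)
cv2.imwrite("pics/v4.png",im)
```

```text
time 8.75
tool_pos [508.08902705 121.76756965  62.03586121]
tcp_rot [ 1.79844031e+02 -4.08586644e-02  1.18907949e+02]
ft_force [0.2552281  5.92535144 2.83561005]
wrist_torque [ 1.0010408  -0.02207599  0.22358253]
finger_gap 11.73219447301788
grip_force 80.45441150665283
joint_pos [ 7.78327782e+00  2.41430355e+00  1.06520206e+02  9.97978759e-02
  7.09347554e+01 -2.11571061e+01]
```

View pics/v4.png

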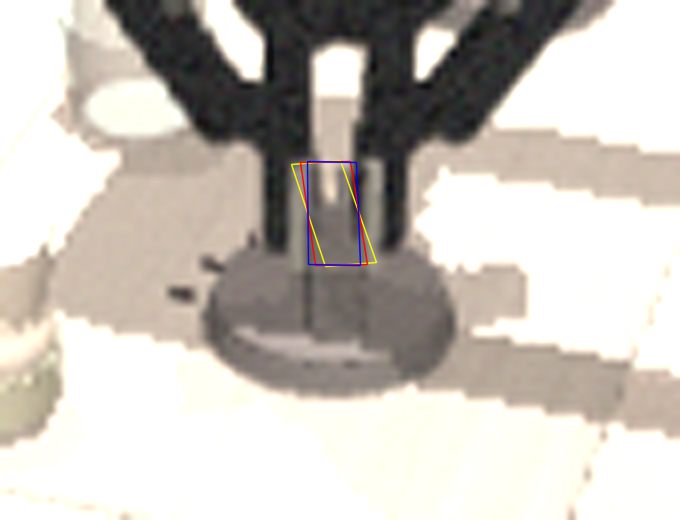

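The side view shows the bar clamped with its pointer end turned away, edges matching the 1.2–1.27 outline. Tool yaw has gone 70.5° (1.23 rad), with a spring reaction of about 0.2 N m. Holding.

arm_command:
  targets:
    - [[0, 0, 0, 0, 0, 0, -1], [0, 0, 0, 0, 0, 0, -1], [0, 0, 0, 0, 0, 0, -1], [0, 0, 0, 0, 0, 0, -1], [0, 0, 0, 0, 0, 0, -1], [0, 0, 0, 0, 0, 0, -1], [0, 0, 0, 0, 0, 0, -1], [0, 0, 0, 0, 0, 0, -1], [0, 0, 0, 0, 0, 0, -1], [0, 0, 0, 0, 0, 0, -1]]

```text
time: 10.05
tool_pos: [508.1, 121.8, 62.0]
tcp_rot: [179.8, -0.0, 118.9]
ft_force: [1.2, 6.4, 2.6]
finger_gap: 11.6
grip_force: 80.5
```

arm_command:
  targets:
    - [[0, 0, 0, 0, 0, 0, -1], [0, 0, 0, 0, 0, 0, -1], [0, 0, 0, 0, 0, 0, -1], [0, 0, 0, 0, 0, 0, -1], [0, 0, 0, 0, 0, 0, -1], [0, 0, 0, 0, 0, 0, -1], [0, 0, 0, 0, 0, 0, -1], [0, 0, 0, 0, 0, 0, -1], [0, 0, 0, 0, 0, 0, -1], [0, 0, 0, 0, 0, 0, -1]]

```text
time: 11.3
tool_pos: [508.1, 121.8, 62.0]
tcp_rot: [179.8, -0.0, 118.9]
ft_force: [0.2, 7.4, 2.7]
finger_gap: 11.6
grip_force: 80.5
```

arm_command:
  targets:
    - [[0, 0, 0, 0, 0, 0, -1], [0, 0, 0, 0, 0, 0, -1], [0, 0, 0, 0, 0, 0, -1], [0, 0, 0, 0, 0, 0, -1], [0, 0, 0, 0, 0, 0, -1], [0, 0, 0, 0, 0, 0, -1], [0, 0, 0, 0, 0, 0, -1], [0, 0, 0, 0, 0, 0, -1], [0, 0, 0, 0, 0, 0, -1], [0, 0, 0, 0, 0, 0, -1]]

```text
time: 12.55
tool_pos: [508.1, 121.8, 62.0]
tcp_rot: [179.8, -0.0, 118.9]
ft_force: [0.7, 6.1, 2.4]
finger_gap: 12.0
grip_force: 80.5
```

Run:
```python
from bench import status,viewer
import cv2,numpy as np
s=status.sense(); print(s["time"],s["tcp_rot"],s["wrist_torque"],s["grip_force"])
a=viewer.snapshot("side")[:,:,::-1].astype(int); b=cv2.imread("pics/s3.png").astype(int); o=cv2.imread("pics/side0.png").astype(int)
print("change during hold",(abs(a-b).max(2)>40)[190:255,295:380].sum())
for n,(u0,v0,u1,v1) in dict(jar=(283,213,303,246),carton=(322,150,348,172)).items(): print(n,abs(a-o)[v0:v1,u0:u1].mean())
```

```text
12.55 [ 1.79842116e+02 -3.82005764e-02  1.18915095e+02] [ 0.97718934 -0.00130563  0.24141525] 80.45572757720947
change during hold 0
jar 4.593434343434343
carton 70.07575757575758
```

The angle and grip stayed constant through 3.8 s. The jar is unchanged. The carton is hidden behind the gripper in this view, and the arm passed well above it.

```bash
python3 -c "
from bench import job
print(job.hand_in())"
```

```text
the job is handed in; nothing more can be done
None
```

I turned the left dial, on the side whose screen is pushed home, to about 1.23 rad (third click), held it there about 3.8 s, and handed in still gripping it; the right dial was not touched, and I checked only the jar afterwards (unmoved), not the cup or the carton.

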